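Load a label cassette and latch the printer's spring cover

TASK

The shop's label printer is open and empty: take the full label cassette (the one with the fat white roll, not the spent one), set it all the way down in its seat in the printer, and then push the sprung cover down, steadily and without slamming or forcing it, until it clicks and stays shut level by itself. Leave everything else on the table where it is.

Things in the scene. Friction and masses are not known exactly. Their poses are not given: they have to be found in the camera images.
- printer: Desktop label printer, light grey, 230 x 150 mm, fixed to the table. Origin at the centre of its underside; x points to its rear (hinge side), z up; its front faces -x. The open well inside holds the cassette between two black slotted cheeks, whose flared tops reach 74 mm above the table. Free space in the well: from 66 mm before to 122 mm behind the middle of the seat.
- printer_seat (a point): Where the middle of the cassette's underside must come: on the well's floor, 24 mm above the table, 15 mm before the printer's origin; axes as the printer's. The cheeks' inner faces lie 35 mm either side; each has an upright slot 14 mm wide, open at the top, for the cassette's pins: roll along the printer's y.
- cover_hinge (a point): Middle of the cover's hinge axis, on the printer: 100 mm behind the printer's origin, 60 mm above the table. The axis runs along the printer's y; same axes as the printer.
- cover (a joint): Angle of the cover in rad: 0 = level; grows as it opens; waits at 1.35 to 1.5. A grey cap 150 mm wide, reaching 215 mm from the hinge; flat outer face 36 mm above the hinge when shut, 31 mm skirts below. A hinge spring pushes it open: let go unlatched it springs back up. Pushing square on the pad takes about 2 N when open, 7 N near level. Shut, it reads within 0.026 of 0.
- cover_pad (a point): Middle of the top of the green press pad (30 x 80 mm) on the cover's outer face: 195 mm from the hinge along the cover, 39 mm off it squarely; z square out of the cover; about 99 mm up when shut. The catch adds some 5 N over the last 20 mm, lets go and clicks anywhere within 5 mm of level (differs each time: feel for it); then rubber buffers (16 N/mm) stop the cover. Over 35 N is forcing it.
- cassette: Full label cassette: white roll 47 mm across and 54 mm long between two black end plates 50 x 4 x 56 mm (62 mm over the plates), orange pins 8 mm across sticking out 7 mm at both ends, 28 mm up. Stands on its end plates' lower edges. Origin at the centre of its underside; y along the roll, z up. 110 to 220 g. Grip the roll between the plates, along x.
- spent: Spent label cassette: the same frame with only a thin brown core. Leave it.
- jar_a: Glass jar with dark lid, 72 mm across, 100 mm tall. Bystander; origin at its underside.
- jar_b: Glass jar with dark lid, as jar_a. Bystander.
- juice: Orange juice bottle with red cap, 68 mm across, 210 mm tall. Bystander; origin at its underside.
- tub: White lidded tub, 98 mm across, 68 mm tall. Bystander; origin at its underside.
- scoop: Steel scoop with a wooden handle, 165 mm long, 70 mm tall. Bystander.
Things that resemble listed ones, but are neither listed nor needed, are in the scene too. What is shaped like the cassette but red is not meant.

How it is judged:
On the way, in this order (a step that is already met when the one before it is completed fails the run):
1. the full cassette stands fully down in its seat between the cheeks, let go (horizontal distance between cassette and printer_seat below 0.007 m and z of cassette in the frame of printer_seat below 0.003 m and angle between cassette's own z axis and vertical below 0.08 rad and contact force between the fingers and cassette below 0.2 N), for 0.2 s.
2. the cover is pushed down level (value of joint cover below 0.026 rad), for 0.2 s.
At the end, for the whole second after the job is handed in: The cover stays shut by itself, level within 0.026 rad, with the full cassette standing at rest in its seat (within 7 mm sideways, 3 mm in height, 0.08 rad of upright) (value of joint cover below 0.026 rad and horizontal distance between cassette and printer_seat below 0.007 m and z of cassette in the frame of printer_seat below 0.003 m and angle between cassette's own z axis and vertical below 0.08 rad and linear speed of cassette below 0.02 m/s); the robot touches nothing.
It fails at once if the cover is forced: more than 35 N on it (contact force between any of the fingers, the arm and cover above 35 N).
It fails at once if the cover is slammed (faster than 2.5 rad/s downward) (velocity of joint cover below -2.5 rad/s).
It fails at once if a bystander is pushed more than 25 mm or the spent cassette is moved (distance of any of spent, jar_a, jar_b, juice, tub, scoop from where it was at the start of the episode above 0.025 m).
It also fails if it takes over 72 s, if anything falls off the work surface, if the arm or the gripper's body presses on something with over 40 N, if the wrist force passes 120 N, or if a joint passes its speed limit or range.

ROBOT

A 6-joint arm with a two-finger parallel gripper is mounted at the origin on the work surface. World frame = base frame: x ahead of the robot, y to its left, z up, the work surface at z = 0. Lengths are in m, angles in rad, forces in N, time in s.
With the tool pointing down it reaches from about 0.35 to 0.875 m from the base axis. Payload 4.2 kg.
Tool frame: the origin (TCP) lies between the finger pads; the fingertips stand 17 mm ahead of it and the grasp point (between the pads) lies 2 mm behind it; z points along the fingers, y is the line along which they close (so a half turn about z gives the same grasp; the last joint's range is limited). The gripper opens to 87 mm and grips with 3 to 60 N. Pads are 19 mm wide; open, the fingers measure 117 mm over their backs; the gripper's body (75 mm by 190 mm) begins 51 mm behind the grasp point.
Start: joints at [1.517, 0.385, 0.008, 0, -1.194, -0.259], TCP at [0.192, 0.595, 0.24] pointing down, gripper open.
Joint ranges: [-3.14, 3.14], [-1.21, 2.06], [-1.07, 1.41], [-3.16, 2.05], [-2.99, -0.16], [-3.1, 3.1]. Speed limits (rad/s): [2.79, 2.79, 3.14, 3.14, 3.14, 3.14].

INTERFACE

Orientations are given as a unit quaternion [w, x, y, z].
In Python, from plant import r, optics gives the robot as it stands.
- The arm moves only by the tool apply_moves, never from a script. Its argument "plan" is one flat list of numbers, 7 for each row, row after row: the shift along the tool's x, y, z in m, then the turn, a rotation vector about the tool's x, y, z in rad, then the gripper command: -1 is shut, 1 is fully open, values between are in proportion. A call has 1 to 20 rows; each row shifts and turns the commanded pose from where the row before left it, along the tool's axes as they then stand; what a row does not reach is not made up. A row lasts 1/8 s, in which the tool goes at most 62.5 mm and 10.7 degrees, less where a joint would pass 70% of its speed; a pose out of reach is approached as far as the arm can. A call is refused whole if a number of a shift passes 0.0625 or a number of a turn 0.188, either way. A call with a gripper value outside its range is refused whole. The fingers move at their own pace and stop on an object; "force" is the grip in N (left out, the last holds). Time passes only in rows, so rows that do not move let the fingers close. It gives the time, the measured TCP pose, the force, the opening and the grip force at its end, in the units of the state.
- r.get_obs(): the state, without advancing time (a new reading comes with each control period).
- optics.capture(name): name is "side" or "top"; returns a dict with "img" (384x512x3 uint8, red, green, blue), "intrinsics" (3x3 intrinsics, pixels), "k1" (the pictures are not rectified: a ray, as slopes to the right and down, at radius r is drawn at 1 + k1 r^2 times it, then the intrinsics apply), "eye" and "attitude" of the camera in the world. Camera axes: x right, y up, looking along -z (the intrinsics and any distortion apply to the point x, -y, -z); pixel columns grow to the right and rows downward; lengths in m; the calibration is good to about 2 mm. A picture is of the moment at which its call begins. There is no depth.
- r.job_done(): hands the job in; it is judged then, once.
The state is a dict: "time": time; "joints": joint angles; "qvel": joint speeds; "joint_torque": joint torques, N m; "ee_pos": TCP position; "eef_rot": TCP orientation; "force": force on the tool from outside, world axes, zero at the start; "torque": the same for the moment, N m; "gripper_width": finger opening in m; "gripper_force": force on a finger pad.
Only numpy, scipy, OpenCV 4.12 (cv2) and the standard library are available. Lean on these libraries where they do the work, as an engineer would, in place of code of your own. Each camera call takes 0.05 s, during which the arm holds its last target. There are 200 camera calls.

## Working session

There is one attempt and no reset: what is moved stays moved. The work goes in short steps, Python scripts to look and compute and a tool call to move; the robot and the scene stay as the last step left them, time stands still between calls to the robot, and variables do not carry over. Pictures are saved under pics/ and viewed, at most 10 in all, crops included, and the job is handed in when it is done.

Besides the shell and the picture viewer there is one more tool, called after "Call:" as name(argument=value, ...) on one line, values as JSON. apply_moves: Moves the arm, as the interface text tells. Its arguments: {"type":"object","properties":{"plan":{"type":"array","items":{"type":"number"}},"force":{"type":"number"}},"required":["plan"]}

```bash
ls; mkdir -p pics; python3 - <<'E'
from plant import r, optics
import cv2
for n in ("top","side"):
    c=optics.capture(n); cv2.imwrite(f"pics/{n}0.png",c["img"][:,:,::-1])
    print(n,c["intrinsics"],c["k1"],c["eye"],c["attitude"])
print(r.get_obs())
E
```

```text
pics
top [[415.601185     0.         251.64156121]
 [  0.         415.601185   187.53511106]
 [  0.           0.           1.        ]] -0.1010372657066408 [0.48659282 0.00583915 1.37095541] [ 0.71251617  0.02091788 -0.0177271  -0.70111975]
side [[365.68713435   0.         260.49879694]
 [  0.         365.68713435 186.74137285]
 [  0.           0.           1.        ]] -0.04775591094935489 [ 0.09381238 -0.61352864  0.73628561] [ 0.85707743  0.41104176 -0.14452511 -0.27490989]
{'time': 0.1, 'joints': array([ 1.51660196e+00,  3.85473408e-01,  6.76133327e-03, -4.00558675e-04,
       -1.19401772e+00, -2.58616182e-01]), 'qvel': array([ 0.00023439, -0.00115614,  0.00195069,  0.00199762, -0.00123441,
        0.00020505]), 'joint_torque': array([-3.52493762e-04, -3.91689742e+01,  1.87935805e+01,  4.23182622e+00,
        1.34622541e-02, -7.43013834e-05]), 'ee_pos': array([0.19216046, 0.59419323, 0.2385774 ]), 'eef_rot': array([ 9.80684799e-04,  9.87781622e-01, -1.55841262e-01, -8.65488076e-05]), 'force': array([-0.11994096,  0.25605463,  0.02504427]), 'torque': array([-3.59569352e-02,  2.56145640e-04, -5.00275011e-06]), 'gripper_force': 0.0, 'gripper_width': 0.08665971006695836}
```

View pics/top0.png

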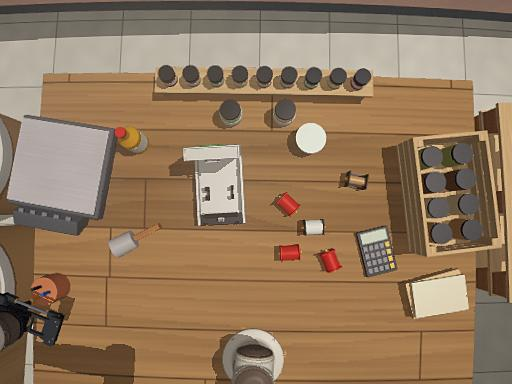

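View pics/side0.png

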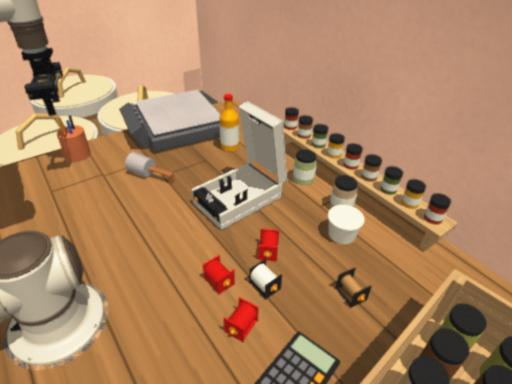

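The top view shows the printer at (220,185), hinge side up (+x), with the cover standing open. The side view agrees.

Things that could be taken for the cassette (top-view pixels): white roll (314,227), spent brown core (355,180), and red lookalikes at (288,204), (289,253) and (331,261). I choose the white one at (314,227) and check it in a crop.

```bash
cat > h.py <<'E'
import numpy as np, cv2
from scipy.spatial.transform import Rotation as R
from plant import r, optics
def cam(c):
    q=np.array(c["attitude"]); return R.from_quat(q[[1,2,3,0]]).as_matrix()
def proj(c,P):
    p=(np.atleast_2d(P)-c["eye"])@cam(c); s=np.c_[p[:,0]/-p[:,2],-p[:,1]/-p[:,2]]
    s=s*(1+c["k1"]*(s**2).sum(1,keepdims=True)); K=c["intrinsics"]
    return s*[K[0,0],K[1,1]]+[K[0,2],K[1,2]]
def at(c,uv,z):
    K=c["intrinsics"]; d=(np.atleast_2d(uv)-[K[0,2],K[1,2]])/[K[0,0],K[1,1]]; s=d.copy()
    for _ in range(20): s=d/(1+c["k1"]*(s**2).sum(1,keepdims=True))
    w=np.c_[s[:,0],-s[:,1],-np.ones(len(s))]@cam(c).T
    return np.array(c["eye"])+w*((z-c["eye"][2])/w[:,2])[:,None]
def crop(c,x0,y0,x1,y1,k): return cv2.resize(c["img"][y0:y1,x0:x1,::-1],None,fx=k,fy=k,interpolation=cv2.INTER_CUBIC)
E
python3 - <<'E'
from h import *
t=optics.capture("top"); s=optics.capture("side")
a=crop(t,290,207,340,247,8); b=crop(s,240,255,290,295,8)
c=crop(t,180,140,250,230,4); d=crop(s,185,100,295,225,2.56) if 0 else cv2.resize(s["img"][100:225,185:295,::-1],(317,360),interpolation=cv2.INTER_CUBIC)
top=np.hstack([a[:240],b[:240]]) if 0 else np.hstack([cv2.resize(a,(400,240)) if 0 else a[:, :],b])
cv2.imwrite("pics/cas.png",top)
cv2.imwrite("pics/prn.png",np.hstack([cv2.resize(c,(400,514)),cv2.resize(s["img"][100:225,185:295,::-1],(400,514),interpolation=cv2.INTER_CUBIC)]))
for n,p,z in [("cas",(314,227),.05),("prn",(220,190),.06)]: print(n,at(t,p,z))
E
```

```text
cas [[ 0.43651732 -0.18760854  0.05      ]]
prn [[0.54886696 0.11221754 0.06      ]]
```

View pics/cas.png

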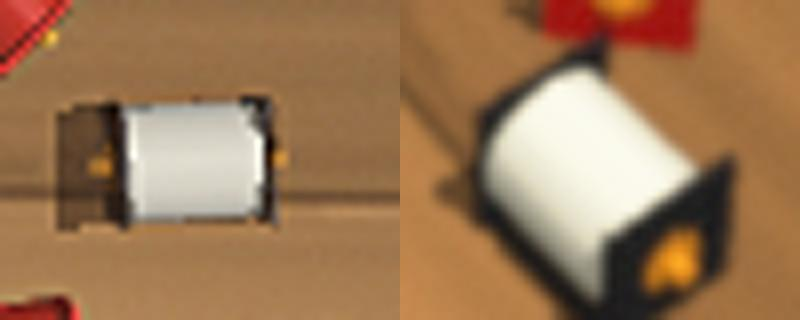

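View pics/prn.png

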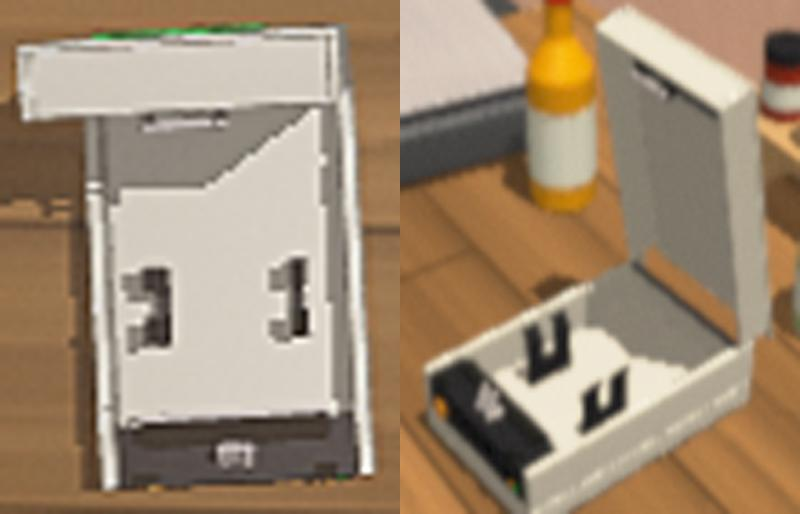

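The crop confirms it: the white roll with black plates and orange pins at top (314,227), roll axis nearly horizontal in the image (along world y). The dark patch to its left is shadow. The printer crop shows the cheeks at about (147,307) and (290,298), the front-right wall corner at (370,472) and the front-left one at (108,488).

```bash
cat > fit.py <<'E'
from h import *
from scipy.optimize import minimize, least_squares
t=optics.capture("top"); s=optics.capture("side")
def pose(p,L,z0=0):
    c,sn=np.cos(p[2]),np.sin(p[2]); L=np.atleast_2d(L)
    return np.c_[p[0]+c*L[:,0]-sn*L[:,1],p[1]+sn*L[:,0]+c*L[:,1],L[:,2]+z0]
k=8
th=np.linspace(0,2*np.pi,40)
cyl=np.array([(.0235*np.cos(a),y,.028+.0235*np.sin(a)) for a in th for y in(-.027,.027)])
def plate(sg): return np.array([(x,sg*y,z) for x in(-.025,.025) for y in(.027,.031) for z in(0,.056)])
def render(c,p,box,z0=0):
    x0,y0,x1,y1=box; m=np.zeros(((y1-y0)*k,(x1-x0)*k),np.uint8)
    f=lambda L,v: cv2.fillConvexPoly(m,cv2.convexHull(np.round(((proj(c,pose(p,L,z0))-[x0,y0]+.5)*k)).astype(np.int32)),v)
    f(cyl,255)
    d=[np.linalg.norm(pose(p,[[0,g*.03,.03]],z0)-c["eye"]) for g in(1,-1)]
    f(plate(1 if d[0]<d[1] else -1),0)
    return cv2.resize(m,(x1-x0,y1-y0),interpolation=cv2.INTER_AREA)/255.
def fitcas(views,p0,z0=0):
    obs=[]
    for c,b in views:
        im=c["img"][b[1]:b[3],b[0]:b[2]].astype(float); v=im.min(2); obs.append(np.clip((v-110)/60,0,1))
    def cost(p): return sum(((render(c,p,b,z0)-o)**2).sum() for (c,b),o in zip(views,obs))
    g=min(((cost(p0+np.array([a,e,w])),a,e,w) for a in np.arange(-.012,.013,.004) for e in np.arange(-.012,.013,.004) for w in np.arange(-.2,.21,.05)))
    sim=np.array(p0)+g[1:]; S=np.vstack([sim,sim+[.003,0,0],sim+[0,.003,0],sim+[0,0,.06]])
    o=minimize(cost,sim,method="Nelder-Mead",options=dict(initial_simplex=S,xatol=1e-4)); return o.x,o.fun
if __name__=="__main__":
    T=(t,(295,212,335,243)); S=(s,(240,255,290,300))
    for v in ([T],[S],[T,S]): print("cas",*fitcas(v,[.433,-.187,0.]))
    tp=lambda x,y:(180+x/5.714,140+y/5.711); sp=lambda x,y:(185+x/3.636,100+y/4.112)
    for n,a,b in [("FR",tp(370,472),sp(527,473)),("FL",tp(108,488),sp(427,378))]:
        o=least_squares(lambda P:np.r_[proj(t,P)[0]-a,proj(s,P)[0]-b],[.48,.1,.06]); print(n,o.x,o.fun)
    print("cheek",at(t,[tp(147,307),tp(290,298)],.074),"base front px")
    print("walls",at(t,[tp(90,185),tp(108,488),tp(348,90),tp(370,470)],.06))
E
python3 fit.py
```

```text
cas [ 0.43748156 -0.18638358  0.05168791] 13.823999423298732
cas [ 0.43713086 -0.18996029  0.01173177] 25.60239427143406
cas [ 0.43766267 -0.18845926  0.05788008] 51.85641291810842
FR [ 0.58497537 -0.07163042  0.05677581] [ 33.50776292 -43.04197278 -46.6609147    2.18874745]
FL [0.58329087 0.08072278 0.0377674 ] [ 31.64490698 -45.63965757 -51.84595766   1.61837703]
cheek [[0.53571897 0.15556663 0.074     ]
 [0.54192487 0.07730317 0.074     ]] base front px
walls [[0.60354652 0.19046477 0.06      ]
 [0.43590889 0.17665744 0.06      ]
 [0.65874563 0.0480685  0.06      ]
 [0.44836931 0.03223728 0.06      ]]
```

```bash
python3 - <<'E'
from fit import *
tp=lambda x,y:(180+x/5.714,140+y/5.711); sp=lambda x,y:(185+(x-400)/3.636,100+y/4.112)
for n,a,b in [("FR",tp(370,472),sp(527,473)),("FL",tp(108,488),sp(427,378))]:
    o=least_squares(lambda P:np.r_[proj(t,P)[0]-a,proj(s,P)[0]-b],[.48,.1,.06]); print(n,o.x,o.fun)
# guess printer pose & overlay model
yaw=np.arctan2(.4359-.4484,.1767-.0322)+np.pi/2
p0=[.558,.111,.08]
pts={'wall':[(x,y,.06) for x in(-.115,.115) for y in(-.075,.075)],'base':[(x,y,0) for x in(-.115,.115) for y in(-.075,.075)]}
def draw(c,p,box,kk):
    x0,y0,x1,y1=box; im=crop(c,*box,kk); f=lambda L:[tuple(np.round((q-[x0,y0]+.5)*kk).astype(int)) for q in proj(c,pose(p,L))]
    def poly(L,col): cv2.polylines(im,[np.array(f(L),np.int32)],True,col,1)
    for z,col in((.06,(0,0,255)),(0,(255,0,0))): poly([(-.115,-.075,z),(.115,-.075,z),(.115,.075,z),(-.115,.075,z)],col)
    for g in(1,-1):
        poly([(-.022,g*.035,.074),(-.008,g*.035,.074),(-.008,g*.035,.031),(-.022,g*.035,.031)],(255,0,255))
    for a in(1.35,1.45):
        q=lambda u,v,y:(.1-u*np.cos(a)+v*np.sin(a)*1,y,.06+u*np.sin(a)+v*np.cos(a))
        poly([q(.18,.039,-.04),q(.18,.039,.04),q(.21,.039,.04),q(.21,.039,-.04)],(0,255,255))
    return im
cv2.imwrite("pics/ov1.png",np.hstack([cv2.resize(draw(t,p0,(180,140,255,235),5),(375,475)),draw(s,p0,(185,100,290,225),4)[:475]]))
E
```

```text
FR [0.44744895 0.03211509 0.05867638] [ 0.04251618 -0.06909468 -0.06965335  0.00111511]
FL [0.43743698 0.17729256 0.0468255 ] [ 0.35153563 -0.63445008 -0.67121305  0.00076326]
```

View pics/ov1.png

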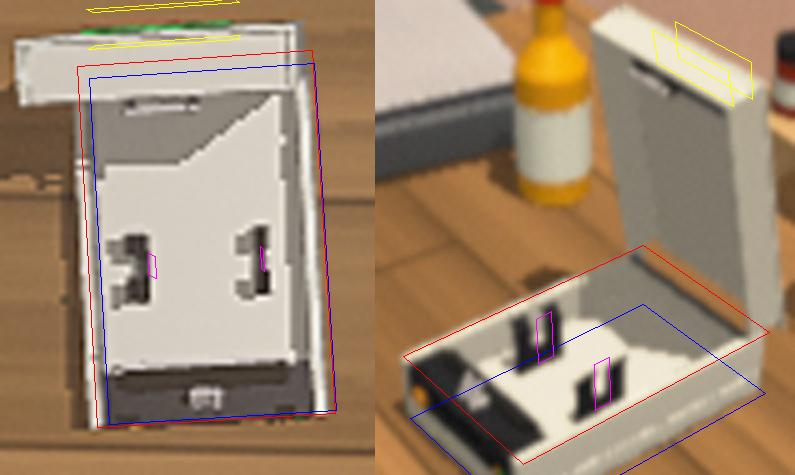

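The overlay is close but needs roughly +5 mm in y. I'll refine it with a zoom on the cheeks.

```bash
cat > ov.py <<'E'
from fit import *
def draw(c,p,box,kk):
    x0,y0,x1,y1=box; im=crop(c,*box,kk); f=lambda L:[tuple(np.round((q-[x0,y0]+.5)*kk).astype(int)) for q in proj(c,pose(p,L))]
    def poly(L,col): cv2.polylines(im,[np.array(f(L),np.int32)],True,col,1)
    for z,col in((.06,(0,0,255)),(0,(255,0,0))): poly([(-.115,-.075,z),(.115,-.075,z),(.115,.075,z),(-.115,.075,z)],col)
    for g in(1,-1):
        poly([(-.022,g*.035,.074),(-.008,g*.035,.074),(-.008,g*.035,.031),(-.022,g*.035,.031)],(255,0,255))
    return im
E
python3 - <<'E'
from ov import *
p=[.5585,.1155,.078]
cv2.imwrite("pics/ov2.png",np.hstack([draw(t,p,(195,175,249,230),8)[:440],draw(s,p,(190,172,236,227),8)[:440]]))
E
```

```text
(no output)
```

View pics/ov2.png

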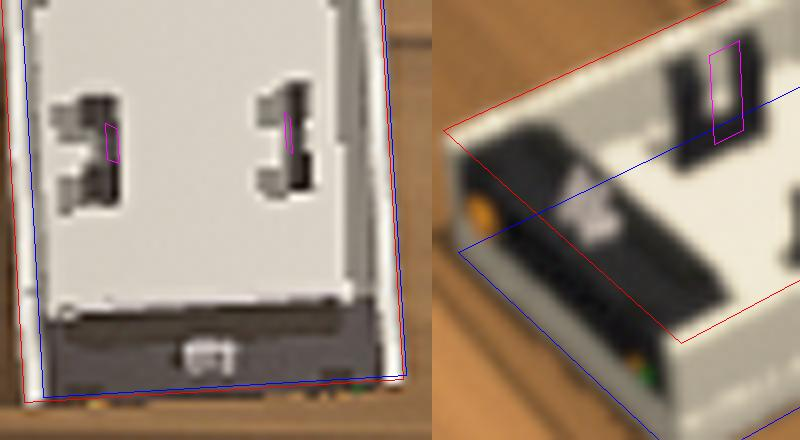

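The slots sit about 2 mm further toward -x than the model. I take the printer at about (.5568, .1155), yaw .078, so the seat is at about (.541, .1145). The cassette is at (.4376, -.1875), yaw .05. I'll turn the tool so the fingers close along world x, tilted 0.15 so the gripper body leans away from the open cover.

Call:
apply_moves(plan=[0,0,0,0,0,0.151,0.3,0,0,0,0,0,0.151,0.3,0,0,0,0,0,0.151,0.3,0,0,0,0,0,0.151,0.3,0,0,0,0,0,0.151,0.3,0,0,0,0,0,0.151,0.3,0,0,0,0,0,0.151,0.3,0,0,0,0,0,0.151,0.3,0,0,0,0.15,0,0,0.45,0,0,0,0,0,0,0.45], force=15)

```text
time: 1.75
ee_pos: [0.1909, 0.5936, 0.2386]
eef_rot: [-0.053, 0.724, -0.686, 0.053]
force: [-0.3, -0.9, -0.8]
gripper_width: 0.0623
gripper_force: 0.0
```

```bash
cat > go.py <<'E'
from h import *
import sys
# usage: go.py x y z yaw tilt -> shift in tool axes from measured pose, turn needed
o=r.get_obs(); q=o["eef_rot"]; M=R.from_quat(q[[1,2,3,0]])
np.set_printoptions(precision=4,suppress=True)
def target(yaw,tilt):
    y=-np.array([np.cos(yaw),np.sin(yaw),0]); z=np.array([0,0,-1.]); x=np.cross(y,z)
    return R.from_matrix(np.c_[x,y,z])*R.from_rotvec([tilt,0,0])
a=np.array(sys.argv[1:],float)
T=target(a[3],a[4])
print("t",o["time"],"pos",o["ee_pos"],"w",o["gripper_width"],"gf",o["gripper_force"],"F",o["force"])
print("shift(now axes)",M.inv().apply(a[:3]-o["ee_pos"]),"turn",(M.inv()*T).as_rotvec())
print("shift(target axes)",T.inv().apply(a[:3]-o["ee_pos"]),"axes\n",M.as_matrix())
E
python3 go.py .41 .2 .24 .055 .15; python3 go.py .4376 -.1875 .13 .055 .15
```

```text
t 1.75 pos [0.1909 0.5936 0.2386] w 0.062296227952714923 gf 0.0 F [-0.3256 -0.8733 -0.8058]
shift(now axes) [ 0.4046 -0.1958  0.0294] turn [ 0.0001 -0.0033 -0.0017]
shift(target axes) [ 0.405  -0.1951  0.0281] axes
 [[ 0.0528 -0.9874  0.1493]
 [-0.9986 -0.0527  0.0049]
 [ 0.003  -0.1493 -0.9888]]
t 1.75 pos [0.1909 0.5936 0.2386] w 0.062296227952714923 gf 0.0 F [-0.3256 -0.8733 -0.8058]
shift(now axes) [ 0.7927 -0.1862  0.1403] turn [ 0.0001 -0.0033 -0.0017]
shift(target axes) [ 0.7935 -0.1848  0.1378] axes
 [[ 0.0528 -0.9874  0.1493]
 [-0.9986 -0.0527  0.0049]
 [ 0.003  -0.1493 -0.9888]]
```

Call:
apply_moves(plan=[0.0405,-0.0196,0.003,0,0,0,0.45,0.0405,-0.0196,0.003,0,0,0,0.45,0.0405,-0.0196,0.003,0,0,0,0.45,0.0405,-0.0196,0.003,0,0,0,0.45,0.0405,-0.0196,0.003,0,0,0,0.45,0.0405,-0.0196,0.003,0,0,0,0.45,0.0405,-0.0196,0.003,0,0,0,0.45,0.0405,-0.0196,0.003,0,0,0,0.45,0.0405,-0.0196,0.003,0,0,0,0.45,0.0405,-0.0196,0.003,0,0,0,0.45,0.0388,0.001,0.0055,0,0,0,0.45,0.0388,0.001,0.0055,0,0,0,0.45,0.0388,0.001,0.0055,0,0,0,0.45,0.0388,0.001,0.0055,0,0,0,0.45,0.0388,0.001,0.0055,0,0,0,0.45,0.0388,0.001,0.0055,0,0,0,0.45,0.0388,0.001,0.0055,0,0,0,0.45,0.0388,0.001,0.0055,0,0,0,0.45,0.0388,0.001,0.0055,0,0,0,0.45,0.0388,0.001,0.0055,0,0,0,0.45])

```text
time: 4.25
ee_pos: [0.4289, -0.1891, 0.1839]
eef_rot: [-0.055, 0.722, -0.688, 0.052]
force: [0.9, 0.9, 0.0]
gripper_width: 0.0627
gripper_force: 0.0
```

```bash
python3 go.py .4376 -.1875 .09 .055 .15; python3 go.py .4376 -.1875 .034 .055 .15; python3 -c "
from h import *
s=optics.capture('side'); x=crop(s,200,180,320,300,5); cv2.imwrite('pics/ap.png',x)"
```

```text
t 4.25 pos [ 0.4289 -0.1891  0.1839] w 0.06271078704723101 gf 0.0 F [0.9436 0.8562 0.0206]
shift(now axes) [-0.001   0.0056  0.0941] turn [-0.0021  0.0002 -0.0059]
shift(target axes) [-0.0011  0.0054  0.0942] axes
 [[ 0.0492 -0.9873  0.1513]
 [-0.9988 -0.0485  0.0086]
 [-0.0011 -0.1515 -0.9885]]
t 4.25 pos [ 0.4289 -0.1891  0.1839] w 0.06271078704723101 gf 0.0 F [0.9436 0.8562 0.0206]
shift(now axes) [-0.001   0.014   0.1495] turn [-0.0021  0.0002 -0.0059]
shift(target axes) [-0.0011  0.0137  0.1495] axes
 [[ 0.0492 -0.9873  0.1513]
 [-0.9988 -0.0485  0.0086]
 [-0.0011 -0.1515 -0.9885]]
```

View pics/ap.png

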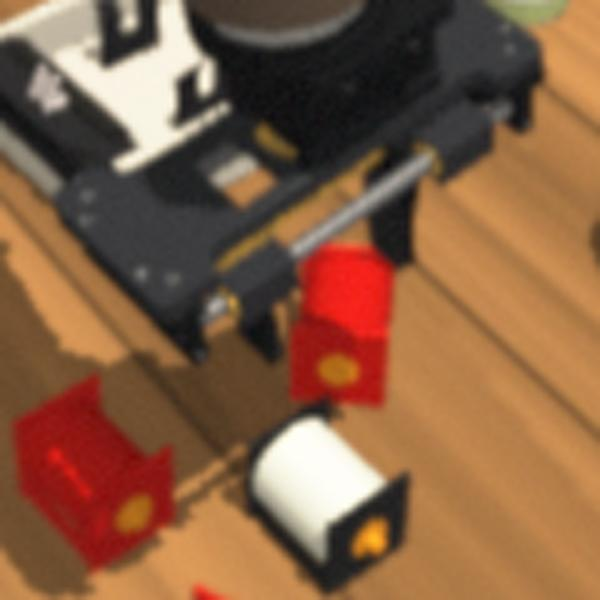

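The side view shows the gripper body long along the closing axis, clear of the red lookalikes, with the white cassette upright at crop (325,490). Descending.

Call:
apply_moves(plan=[0,0.002,0.03,0,0,-0.006,0.45,0,0.002,0.03,0,0,0,0.45,-0.001,0.002,0.03,0,0,0,0.45,0,0.003,0.025,0,0,0,0.45,0,0.003,0.02,0,0,0,0.45,0,0.002,0.017,0,0,0,0.45,0,0,0,0,0,0,0.45,0,0,0,0,0,0,0.45])

```text
time: 5.3
ee_pos: [0.438, -0.1864, 0.0316]
eef_rot: [-0.055, 0.724, -0.685, 0.052]
force: [-0.4, -0.8, 0.6]
gripper_width: 0.0632
gripper_force: 0.0
```

```bash
python3 go.py .4376 -.1875 .031 .055 .15
```

```text
t 5.3 pos [ 0.438  -0.1864  0.0316] w 0.06321539838517098 gf 0.0 F [-0.4158 -0.8064  0.618 ]
shift(now axes) [0.0011 0.0006 0.0006] turn [-0.0017 -0.0009  0.0006]
shift(target axes) [0.0011 0.0005 0.0006] axes
 [[ 0.0555 -0.987   0.1509]
 [-0.9985 -0.055   0.0074]
 [ 0.001  -0.1511 -0.9885]]
```

Close gently and lift a little.

Call:
apply_moves(plan=[0,0,0,0,0,0,0.1,0,0,0,0,0,0,-0.1,0,0,0,0,0,0,-0.3,0,0,0,0,0,0,-0.5,0,0,0,0,0,0,-0.5,0,0,0,0,0,0,-0.5,0,-0.0045,-0.03,0,0,0,-0.5,0,-0.0045,-0.03,0,0,0,-0.5,0,-0.0045,-0.03,0,0,0,-0.5,0,-0.0045,-0.03,0,0,0,-0.5,0,0,0,0,0,0,-0.5,0,0,0,0,0,0,-0.5], force=15)

```text
time: 6.8
ee_pos: [0.4358, -0.1858, 0.1509]
eef_rot: [-0.054, 0.724, -0.685, 0.051]
force: [0.2, 0.3, -1.4]
gripper_width: 0.0463
gripper_force: 15.0
```

```bash
python3 go.py .46 .1145 .17 .078 .15;
```

```text
t 6.8 pos [ 0.4358 -0.1858  0.1509] w 0.04631375049389762 gf 14.999693781137466 F [ 0.2467  0.2999 -1.3623]
shift(now axes) [-0.2985 -0.0431 -0.0129] turn [ 0.0025 -0.0032 -0.0224]
shift(target axes) [-0.2975 -0.0498 -0.0118] axes
 [[ 0.0553 -0.9876  0.1468]
 [-0.9985 -0.0547  0.0083]
 [-0.0001 -0.147  -0.9891]]
```

Call:
apply_moves(plan=[-0.02,-0.0045,-0.0013,0,0,-0.011,-0.5,-0.03,-0.0045,-0.0013,0,0,-0.011,-0.5,-0.03,-0.0045,-0.0013,0,0,0,-0.5,-0.03,-0.0045,-0.0013,0,0,0,-0.5,-0.03,-0.0045,-0.0013,0,0,0,-0.5,-0.03,-0.0045,-0.0013,0,0,0,-0.5,-0.03,-0.0045,-0.0013,0,0,0,-0.5,-0.03,-0.0045,-0.0013,0,0,0,-0.5,-0.03,-0.0045,-0.0013,0,0,0,-0.5,-0.03,-0.0045,-0.0013,0,0,0,-0.5,-0.0085,-0.0045,0,0,0,0,-0.5,0,0,0,0,0,0,-0.5,0,0,0,0,0,0,-0.5])

```text
time: 8.43
ee_pos: [0.4609, 0.1142, 0.1706]
eef_rot: [-0.053, 0.732, -0.678, 0.052]
force: [-0.8, -0.8, -1.4]
gripper_width: 0.0465
gripper_force: 15.0
```

```bash
python3 go.py .541 .1145 .12 .078 .15; python3 - <<'E'
from fit import *
o=r.get_obs(); e=o["ee_pos"]; z0=e[2]-.0316
p0=np.array([e[0],e[1],.078]); print(proj(s,pose(p0,[[0,0,.028]],z0)))
u,v=proj(s,pose(p0,[[0,0,.028]],z0))[0].astype(int)
S=(s,(u-28,v-28,u+28,v+28))
im=s["img"][v-28:v+28,u-28:u+28]; cv2.imwrite("pics/held.png",np.hstack([crop(s,u-28,v-28,u+28,v+28,7), cv2.resize((255*render(s,p0,S[1],z0)).astype(np.uint8)[...,None].repeat(3,2),None,fx=7,fy=7)]))
E
```

```text
t 8.425 pos [0.4609 0.1142 0.1706] w 0.04653680320963101 gf 14.999729096889496 F [-0.8154 -0.8387 -1.3717]
shift(now axes) [ 0.0055 -0.0716  0.0619] turn [ 0.0019 -0.0052 -0.0007]
shift(target axes) [ 0.0059 -0.0715  0.062 ] axes
 [[ 0.0765 -0.9861  0.1475]
 [-0.9971 -0.0763  0.0064]
 [ 0.005  -0.1476 -0.989 ]]
[[206.42053193 166.18649254]]
```

View pics/held.png

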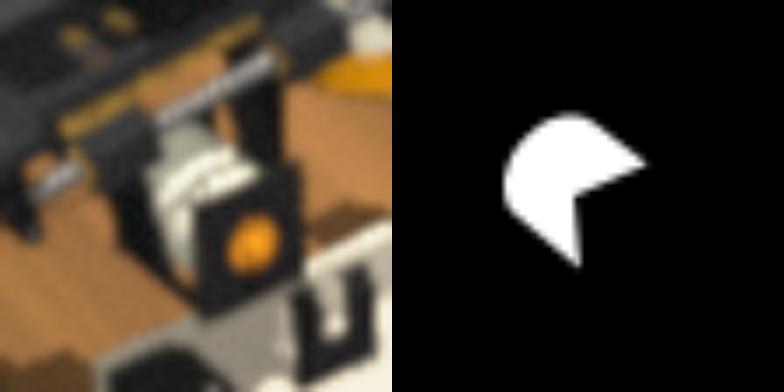

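The cassette hangs upright in the grip, near pin at crop (253,242). I compare that with the prediction.

```bash
python3 - <<'E'
from fit import *
np.set_printoptions(precision=2,suppress=True)
e=r.get_obs()["ee_pos"]; z0=e[2]-.0316
pin=lambda p:proj(s,pose(p,[[0,-.038,.028]],z0))[0]
P=[e[0],e[1],.078]
print("pred",pin(P),"J/mm x,y",pin([e[0]+.001,e[1],.078])-pin(P),pin([e[0],e[1]+.001,.078])-pin(P))
L=[[g,-.031,z] for g in(-.025,.025) for z in(.056,0)]
print("plate crop px", (proj(s,pose(P,L,z0))-[178,138]+.5)*7)
# orange centroid
im=s["img"][155:195,195:235].astype(int); w=((im[...,0]-im[...,2])>110)*1.; w[:20]*=1
ys,xs=np.nonzero(w); print("obs",xs.mean()+195,ys.mean()+155,len(xs))
# seat slots in side: predicted slot top centre pixel for inner faces
E
```

```text
pred [214.58 172.51] J/mm x,y [ 0.33 -0.13] [-0.19 -0.19]
plate crop px [[187.87 199.72]
 [198.68 320.88]
 [299.51 151.46]
 [306.14 271.15]]
obs 223.36666666666667 163.55833333333334 120
```

Side-camera residuals of the held pin and of the printer slot are the same (about -1, -0.5 px), so arm and seat agree. The target TCP is (.5415, .1145). Going forward above the seat, then down.

Call:
apply_moves(plan=[0.001,-0.018,0,0,-0.005,0,-0.5,0.001,-0.018,0,0,0,0,-0.5,0.001,-0.018,0.01,0,0,0,-0.5,0.0015,-0.018,0.02,0,0,0,-0.5,0.001,0,0.024,0,0,0,-0.5,0,0,0.003,0,0,0,-0.5,0,0,0,0,0,0,-0.5,0,0,0,0,0,0,-0.5])

```text
time: 9.62
ee_pos: [0.5417, 0.1162, 0.127]
eef_rot: [-0.056, 0.732, -0.677, 0.051]
force: [0.2, 0.6, -2.8]
gripper_width: 0.0464
gripper_force: 15.0
```

```bash
python3 go.py .5415 .1145 .085 .078 .15; python3 - <<'E'
from h import *
t=optics.capture("top");s=optics.capture("side")
cv2.imwrite("pics/above.png",np.hstack([crop(t,180,150,249,220,5)[:350],crop(s,170,120,260,190,5)[:350]]))
E
```

```text
t 9.625 pos [0.5417 0.1162 0.127 ] w 0.04642730341418815 gf 14.999735355377197 F [ 0.1969  0.626  -2.7649]
shift(now axes) [0.0018 0.0067 0.0414] turn [-0.0019  0.0016  0.0005]
shift(target axes) [0.0017 0.0066 0.0414] axes
 [[ 0.0787 -0.9854  0.1508]
 [-0.9969 -0.0776  0.0134]
 [-0.0015 -0.1513 -0.9885]]
```

View pics/above.png

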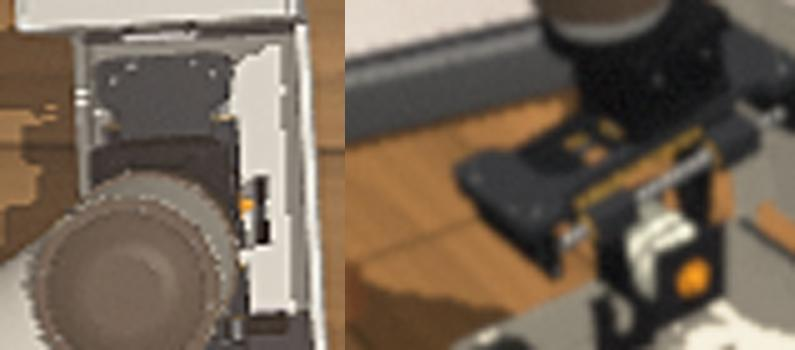

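The top view shows the near pin at crop (246,204) just left of the right cheek, whose centre is at (262,210). Computing the alignment.

```bash
python3 - <<'E'
from fit import *
np.set_printoptions(precision=4,suppress=True)
e=r.get_obs()["ee_pos"]; z0=e[2]-.0316
pin=at(t,[(228.7,190.3)],z0+.028)[0]; print("pin",pin,"expected",pose([e[0]+.0005,e[1],.078],[[0,-.0365,.028]],z0))
for z in(.05,.06,.074): print("cheek",z,at(t,[(231.9,191.5)],z)[0])
for p in([.557,.1155,.078],): print("exp cheek",pose(p,[[-.015,-.038,.05]]))
E
```

```text
pin [0.5454 0.0809 0.1229] expected [[0.5448 0.0798 0.1229]]
cheek 0.05 [0.5452 0.075  0.05  ]
cheek 0.06 [0.5447 0.0745 0.06  ]
cheek 0.074 [0.5441 0.0738 0.074 ]
exp cheek [[0.545  0.0764 0.05  ]]
```

Alignment is within 1 mm. Lowering slowly until the pins enter the slots.

Call:
apply_moves(plan=[0.0022,0.002,0.01,0,0,0,-0.5,0,0.0015,0.01,0,0,0,-0.5,0,0.0015,0.01,0,0,0,-0.5,0,0.002,0.0115,0,0,0,-0.5,0,0,0,0,0,0,-0.5,0,0,0,0,0,0,-0.5])

```text
time: 10.58
ee_pos: [0.541, 0.1139, 0.0837]
eef_rot: [-0.055, 0.732, -0.677, 0.051]
force: [-0.4, -0.5, -1.2]
gripper_width: 0.0467
gripper_force: 15.0
```

```bash
python3 go.py .5412 .114 .0556 .078 .15
```

```text
t 10.575 pos [0.541  0.1139 0.0837] w 0.04672981205125404 gf 14.999776929616928 F [-0.3594 -0.503  -1.1594]
shift(now axes) [-0.0001  0.004   0.0278] turn [-0.0002  0.0008  0.0005]
shift(target axes) [-0.0001  0.004   0.0278] axes
 [[ 0.0786 -0.9857  0.1491]
 [-0.9969 -0.0776  0.0125]
 [-0.0007 -0.1496 -0.9887]]
```

No contact force yet. Continuing.

Call:
apply_moves(plan=[0,0.001,0.006,0,0,0,-0.5,0,0.001,0.006,0,0,0,-0.5,0,0.001,0.006,0,0,0,-0.5,0,0.0005,0.005,0,0,0,-0.5,0,0,0,0,0,0,-0.5,0,0,0,0,0,0,-0.5])

```text
time: 11.32
ee_pos: [0.5409, 0.1139, 0.0605]
eef_rot: [-0.055, 0.732, -0.677, 0.051]
force: [0.7, -0.3, -1.6]
gripper_width: 0.0462
gripper_force: 15.0
```

Call:
apply_moves(plan=[0,0.0002,0.002,0,0,0,-0.5,0,0.0003,0.002,0,0,0,-0.5,0,0,0.001,0,0,0,-0.5,0,0,0,0,0,0,-0.5,0,0,0,0,0,0,-0.5])

```text
time: 11.95
ee_pos: [0.541, 0.1138, 0.0555]
eef_rot: [-0.055, 0.732, -0.677, 0.051]
force: [0.0, -0.3, -0.3]
gripper_width: 0.0464
gripper_force: 15.0
```

Call:
apply_moves(plan=[0,0,0,0,0,0,-0.1,0,0,0,0,0,0,0.1,0,0,0,0,0,0,0.3,0,0,0,0,0,0,0.4,0,0,0,0,0,0,0.4,0,-0.002,-0.013,0,0,0,0.4,0,-0.004,-0.026,0,0,0,0.4,0,-0.004,-0.026,0,0,0,0.4,0,0.03,-0.04,0,0,0,0.4,0,0.05,-0.03,0,0,0,0.4,0,0.05,-0.03,0,0,0,0.4,0,0.02,0,0,0,0,0.4,0,0,0,0,0,0,0.4])

```text
time: 13.58
ee_pos: [0.3775, 0.1008, 0.1988]
eef_rot: [-0.057, 0.733, -0.676, 0.051]
force: [0.6, 0.1, 0.4]
gripper_width: 0.061
gripper_force: 0.0
```

```bash
python3 go.py .5412 .114 .2 .078 0; python3 - <<'E'
from h import *
t=optics.capture("top");s=optics.capture("side")
cv2.imwrite("pics/seated.png",np.hstack([crop(t,180,135,250,235,5),crop(s,185,95,295,195,5)[:500]])[:, :800] if 0 else np.hstack([crop(t,185,140,250,230,5),crop(s,190,125,285,215,5)]))
print(t["img"].shape)
E
```

```text
t 13.575 pos [0.3775 0.1008 0.1988] w 0.06098708052488286 gf 0.0 F [0.589  0.1077 0.385 ]
shift(now axes) [-0.0001 -0.1625  0.0237] turn [-0.1521  0.0028  0.002 ]
shift(target axes) [-0.0004 -0.1642 -0.0012] axes
 [[ 0.0801 -0.9853  0.1508]
 [-0.9968 -0.0788  0.0147]
 [-0.0026 -0.1515 -0.9885]]
(384, 512, 3)
```

View pics/seated.png

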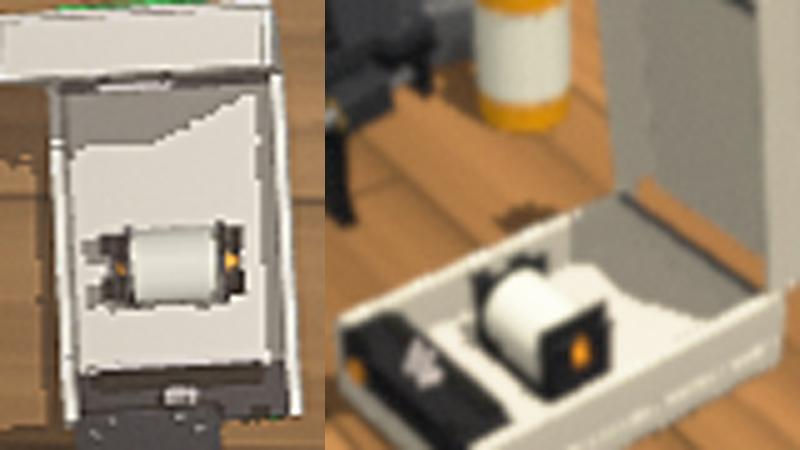

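The cassette sits level between the cheeks with its pins in the slots at (122,268) and (231,260). Checking the height numerically, and planning the cover push.

```bash
python3 - <<'E'
from fit import *
np.set_printoptions(precision=4,suppress=True)
w=lambda z:proj(t,pose([.541,.1145,.078],[[0,0,.05]]))[0].astype(int)
u,v=proj(s,pose([.541,.1145,.078],[[0,0,.052]]))[0].astype(int)
# only orange near pin, both views
a,b=proj(t,pose([.541,.1145,.078],[[0,-.036,.052]]))[0],proj(s,pose([.541,.1145,.078],[[0,-.038,.052]]))[0]
def cen(c,q):
    x,y=np.round(q).astype(int); im=c["img"][y-4:y+5,x-4:x+5].astype(float); m=np.clip(im[...,0]-im[...,2]-70,0,None); g=np.mgrid[-4:5,-4:5]
    return np.array([x+(g[1]*m).sum()/m.sum(),y+(g[0]*m).sum()/m.sum()])
oa,ob=cen(t,a),cen(s,b); print(a,oa,b,ob)
f=least_squares(lambda P:np.r_[proj(t,P)[0]-oa,proj(s,P)[0]-ob],[.54,.08,.05]); print(f.x,f.fun)
# cover: green pad in top view -> angle along hinge model
m=t["img"].astype(int); g=(m[...,1]-m[...,0]>60)&(m[...,1]-m[...,2]>60); g[:130]=0;g[165:]=0;g[:,:180]=0;g[:,250:]=0
ys,xs=np.nonzero(g); print("green",xs.mean(),ys.mean(),len(xs))
p=[.557,.1155,.078]
for A in(1.3,1.35,1.4,1.45,1.5):
    q=[.1-.195*np.cos(A)+.039*np.sin(A),0,.06+.195*np.sin(A)+.039*np.cos(A)]
    tip=[.1-.215*np.cos(A)+.036*np.sin(A),0,.06+.215*np.sin(A)+.036*np.cos(A)]
    print(A,pose(p,[q])[0],proj(t,pose(p,[q]))[0],proj(t,pose(p,[tip]))[0])
E
```

```text
[230.7286 191.8835] [230.6592 191.6245] [240.3933 195.3763] [240.6054 195.0915]
[0.5453 0.0785 0.0512] [ 0.122  -0.1827 -0.2022  0.0053]
green 208.0 140.5 12
1.3 [0.6422 0.1222 0.2583] [211.1734 151.845 ] [210.64   153.9446]
1.35 [0.6521 0.1229 0.2588] [210.955  148.1784] [210.3834 149.8447]
1.4 [0.662  0.1237 0.2588] [210.7559 144.5388] [210.1481 145.7657]
1.45 [0.6719 0.1245 0.2583] [210.5767 140.9404] [209.9352 141.7241]
1.5 [0.6817 0.1252 0.2573] [210.4182 137.3968] [209.7454 137.7358]
```

The pin triangulates at z .051 against .052 expected, so the cassette is seated; the cover waits at about 1.46 rad. Next: untilt, close the fingers, rise, and go over to behind the cover.

Call:
apply_moves(plan=[0,0,-0.03,-0.152,0,0,0,0,0,-0.045,0,0,0,-0.5,0,0,-0.045,0,0,0,-1,0,0,-0.045,0,0,0,-1,0,-0.045,0,0,0,0,-1,0,-0.045,0,0,0,0,-1,0,-0.045,0,0,0,0,-1,0,-0.045,0,0,0,0,-1,0,-0.045,0,0,0,0,-1,0,-0.045,0,0,0,0,-1,0,-0.045,0,0,0,0,-1,0,-0.035,0,0,0,0,-1,0,0,0,0,0,0,-1,0,0,0,0,0,0,-1], force=20)

```text
time: 15.52
ee_pos: [0.7235, 0.1275, 0.3602]
eef_rot: [0.001, 0.734, -0.679, -0.001]
force: [-0.1, -1.2, 0.7]
gripper_width: 0.0008
gripper_force: 0.0
```

```bash
python3 go.py .715 .1245 .28 .078 0; python3 - <<'E'
from fit import *
np.set_printoptions(precision=4,suppress=True)
p=[.557,.1155,.078]
for A in np.r_[1.46:0:-.146,.1,.05,0]:
    q=[.1-.2*np.cos(A)+.039*np.sin(A)+.015,0,.06+.2*np.sin(A)+.039*np.cos(A)+.017]
    print(round(A,3),"printer x,z",q[0],q[2],"world",pose(p,[q])[0])
E
```

```text
t 15.525 pos [0.7235 0.1275 0.3602] w 0.0008185662526937425 gf 0.0 F [-0.1497 -1.1735  0.7417]
shift(now axes) [0.0023 0.0084 0.0802] turn [ 0.0041 -0.     -0.0002]
shift(target axes) [0.0023 0.0087 0.0802] axes
 [[ 0.0777 -0.997  -0.0041]
 [-0.997  -0.0777 -0.0003]
 [ 0.      0.0041 -1.    ]]
1.46 printer x,z 0.13164691020904024 0.2800858940953117 world [0.6882 0.1258 0.2801]
1.314 printer x,z 0.10192448811446855 0.2803470702737842 world [0.6586 0.1234 0.2803]
1.168 printer x,z 0.07248028888751312 0.2762813944323721 world [0.6293 0.1211 0.2763]
1.022 printer x,z 0.04394083098613605 0.2679753766825952 world [0.6008 0.1189 0.268 ]
0.876 printer x,z 0.016913381635287824 0.2556057538204616 world [0.5739 0.1168 0.2556]
0.73 printer x,z -0.008026964703829798 0.2394357286921896 world [0.549  0.1149 0.2394]
0.584 printer x,z -0.030349523287203833 0.2198093697212567 world [0.5267 0.1131 0.2198]
0.438 printer x,z -0.04957931108426783 0.1971442897645485 world [0.5076 0.1116 0.1971]
0.292 printer x,z -0.06530715354404514 0.17192276007809792 world [0.4919 0.1104 0.1719]
0.146 printer x,z -0.07719839107776526 0.14468144847089492 world [0.48   0.1095 0.1447]
0.1 printer x,z -0.08010732980637887 0.13577184577520862 world [0.4771 0.1093 0.1358]
0.05 printer x,z -0.08280086447743681 0.12594709400953935 world [0.4745 0.109  0.1259]
0.0 printer x,z -0.085 0.116 world [0.4723 0.1089 0.116 ]
```

Call:
apply_moves(plan=[0.002,0,0.02,0,0,0,-1,0,0,0.02,0,0,0,-1,0,0,0.02,0,0,0,-1,0,0,0.02,0,0,0,-1,0,0.006,0,0,0,0,-1,0,0.006,0,0,0,0,-1,0,0.006,0,0,0,0,-1,0,0.006,0,0,0,0,-1,0,0.005,0,0,0,0,-1,0,0.005,0,0,0,0,-1,0,0.004,0,0,0,0,-1,0,0.004,0,0,0,0,-1,0,0,0,0,0,0,-1])

```text
time: 17.25
ee_pos: [0.6811, 0.1226, 0.2818]
eef_rot: [0.0, 0.734, -0.679, -0.001]
force: [0.8, 0.0, 0.3]
gripper_width: 0.0005
gripper_force: 0.0
```

```bash
python3 go.py .6586 .1234 .2803 .078 0; python3 - <<'E'
from h import *
t=optics.capture("top")
m=t["img"].astype(int); g=(m[...,1]-m[...,0]>60)&(m[...,1]-m[...,2]>60); g[:130]=0;g[190:]=0;g[:,:180]=0;g[:,250:]=0
ys,xs=np.nonzero(g); print("green",xs.mean(),ys.mean(),len(xs))
E
```

```text
t 17.25 pos [0.6811 0.1226 0.2818] w 0.00047189437660460703 gf 0.0 F [0.757  0.048  0.2914]
shift(now axes) [-0.0025  0.0224  0.0016] turn [0.0019 0.0008 0.0005]
shift(target axes) [-0.0025  0.0224  0.0015] axes
 [[ 0.0784 -0.9969 -0.002 ]
 [-0.9969 -0.0784  0.0006]
 [-0.0008  0.0019 -1.    ]]
green 224.5 140.0 2
```

Call:
apply_moves(plan=[0,0.004,0,0,0,0,-1,0,0.004,0,0,0,0,-1,0,0.004,0.0005,0,0,0,-1,0,0.005,0.0005,0,0,0,-1,0,0.005,0.0005,0,0,0,-1,0,0,0,0,0,0,-1])

```text
time: 18.05
ee_pos: [0.6586, 0.1208, 0.2801]
eef_rot: [0.001, 0.734, -0.679, -0.001]
force: [0.6, -0.9, 0.2]
gripper_width: 0.0003
gripper_force: 0.1
```

```bash
python3 go.py .6293 .1211 .2763 .078 0; python3 - <<'E'
from h import *
t=optics.capture("top");s=optics.capture("side")
cv2.imwrite("pics/push.png",np.hstack([crop(t,180,125,250,225,5),crop(s,200,80,290,180,5)]))
E
```

```text
t 18.05 pos [0.6586 0.1208 0.2801] w 0.00026064800778935514 gf 0.0959195347968489 F [ 0.6116 -0.9023  0.1601]
shift(now axes) [-0.0026  0.0292  0.0039] turn [0.0031 0.0007 0.0005]
shift(target axes) [-0.0025  0.0292  0.0038] axes
 [[ 0.0784 -0.9969 -0.0031]
 [-0.9969 -0.0784  0.0005]
 [-0.0007  0.0031 -1.    ]]
```

View pics/push.png

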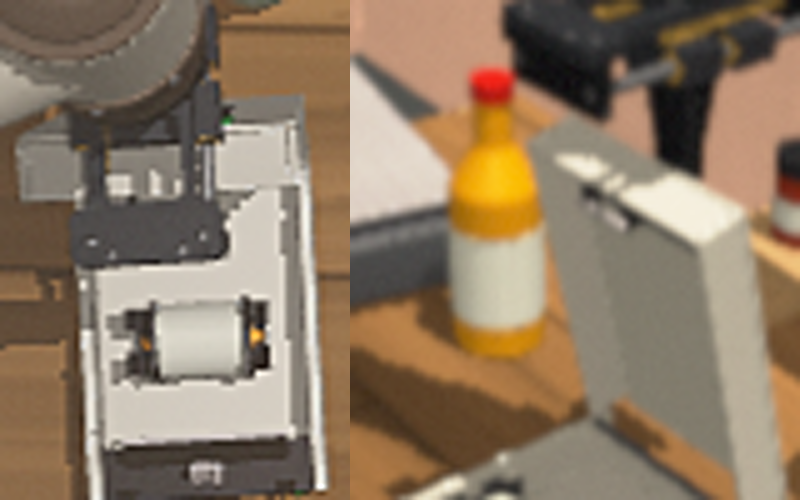

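The picture shows the fingers behind the top of the cover, cover still about 1.42, force near zero, so contact is just about to be made. That was my eleventh picture, one past the ten allowed. I miscounted, and I'll use numbers only from here on.

Call:
apply_moves(plan=[-0.002,0,0.008,0,0,0,-1,0,0.004,0,0,0,0,-1,0,0.004,0,0,0,0,-1,0,0.004,0.0005,0,0,0,-1,0,0.004,0.0005,0,0,0,-1,0,0,0,0,0,0,-1])

```text
time: 18.9
ee_pos: [0.6427, 0.1216, 0.2714]
eef_rot: [0.001, 0.734, -0.679, -0.001]
force: [0.4, 0.5, 0.1]
gripper_width: 0.0003
gripper_force: 0.2
```

```bash
cat > st.py <<'E'
from h import *
from fit import pose
from scipy.optimize import least_squares
np.set_printoptions(precision=4,suppress=True)
# cover angle from green pad pixels is occluded; use contact geometry: tip corner offset d from tool axis
o=r.get_obs(); e=o["ee_pos"]; c,sn=np.cos(.078),np.sin(.078); d=e[:2]-[.557,.1155]
X=c*d[0]+sn*d[1]; Y=-sn*d[0]+c*d[1]; tz=e[2]-.017
print("t",round(o["time"],2),"printer X,Y",X,Y,"tipz",tz,"F",o["force"],"torq",o["torque"])
for w in(.005,.010,.015):
    px,pz=.1-(X-w),tz-.06   # forward, up from hinge
    rr=np.hypot(px,pz); A=np.arctan2(pz,px)-np.arcsin(.039/rr); print(w,"A",A,"u",np.sqrt(rr**2-.039**2))
E
python3 st.py 2>&1; python3 - <<'E'
from h import *
t=optics.capture("top")
m=t["img"].astype(int); g=(m[...,1]-m[...,0]>40)&(m[...,1]-m[...,2]>40); g[:125]=0;g[190:]=0;g[:,:180]=0;g[:,250:]=0
ys,xs=np.nonzero(g); print("green",list(zip(xs,ys)))
E
```

```text
t 19.0 printer X,Y 0.0861983646688248 -0.000572864623163992 tipz 0.25443790995360577 F [1.5931 0.4356 0.4178] torq [ 0.1323 -0.1875  0.013 ]
0.005 A 1.2734010515661238 u 0.1914121268839908
0.01 A 1.2485584854307978 u 0.1919677542494175
0.015 A 1.223999330749825 u 0.19265158972839155
green [(np.int64(226), np.int64(154)), (np.int64(225), np.int64(156))]
```

Contact is confirmed: the cover is now about 1.25 rad and following, with about 1.6 N. Computing the arc increments.

```bash
python3 - <<'E'
import numpy as np
u=.192
for A in np.arange(1.225,0.1,-.1): print(round(A,3),"per .05: y %.4f z %.4f"%(.05*(u*np.sin(A)+.039*np.cos(A)),.05*(u*np.cos(A)-.039*np.sin(A))))
E
```

```text
1.225 per .05: y 0.0097 z 0.0014
1.125 per .05: y 0.0095 z 0.0024
1.025 per .05: y 0.0092 z 0.0033
0.925 per .05: y 0.0088 z 0.0042
0.825 per .05: y 0.0084 z 0.0051
0.725 per .05: y 0.0078 z 0.0059
0.625 per .05: y 0.0072 z 0.0066
0.525 per .05: y 0.0065 z 0.0073
0.425 per .05: y 0.0057 z 0.0079
0.325 per .05: y 0.0049 z 0.0085
0.225 per .05: y 0.0040 z 0.0089
0.125 per .05: y 0.0031 z 0.0093
```

Call:
apply_moves(plan=[0,0.0097,0.0014,0,0,0,-1,0,0.0097,0.0018,0,0,0,-1,0,0.0095,0.0024,0,0,0,-1,0,0.0094,0.0028,0,0,0,-1,0,0.0092,0.0033,0,0,0,-1,0,0.009,0.0038,0,0,0,-1,0,0.0088,0.0042,0,0,0,-1,0,0.0086,0.0047,0,0,0,-1,0,0.0084,0.0051,0,0,0,-1,0,0.0081,0.0055,0,0,0,-1,0,0,0,0,0,0,-1])

```text
time: 20.42
ee_pos: [0.552, 0.1145, 0.2359]
eef_rot: [0.001, 0.734, -0.679, -0.001]
force: [0.7, 2.4, 3.4]
gripper_width: 0.0006
gripper_force: 1.4
```

```bash
python3 st.py 2>&1; python3 - <<'E'
from h import *
from fit import pose
t=optics.capture("top")
m=t["img"].astype(int); g=(m[...,1]-m[...,0]>40)&(m[...,1]-m[...,2]>40); g[:125]=0;g[240:]=0;g[:,:180]=0;g[:,250:]=0
ys,xs=np.nonzero(g); print("green n",len(xs),xs.min(),xs.max(),ys.min(),ys.max())
p=[.557,.1155,.078]
for A in(.6,.7,.8,.9):
    f=lambda u,y:[.1-u*np.cos(A)+.039*np.sin(A),y,.06+u*np.sin(A)+.039*np.cos(A)]
    print(A,proj(t,pose(p,[f(.18,-.04),f(.21,-.04),f(.18,.04),f(.21,.04)])).round(1).tolist())
E
```

```text
t 20.52 printer X,Y -0.004279561802924507 -0.0007348374761105847 tipz 0.2193133661405393 F [0.3601 0.813  3.5059] torq [ 0.3781 -0.1311  0.0201]
0.005 A 0.7662987698352309 u 0.18921355992335415
0.01 A 0.7482851203527917 u 0.19214465091929564
0.015 A 0.7308830699319575 u 0.19515983832471073
green n 15 227 228 186 193
0.6 [[229.7, 193.3], [229.9, 201.9], [201.6, 195.0], [201.4, 203.6]]
0.7 [[229.2, 188.1], [229.3, 196.0], [200.8, 189.9], [200.4, 197.8]]
0.8 [[228.7, 182.5], [228.6, 189.6], [200.1, 184.3], [199.5, 191.4]]
0.9 [[228.1, 176.5], [228.0, 182.7], [199.3, 178.3], [198.6, 184.5]]
```

The camera gives A≈.74, in agreement with the arm. Continuing down to about 0.2.

Call:
apply_moves(plan=[0,0.0078,0.0059,0,0,0,-1,0,0.0075,0.0062,0,0,0,-1,0,0.0072,0.0066,0,0,0,-1,0,0.0068,0.007,0,0,0,-1,0,0.0065,0.0073,0,0,0,-1,0,0.0061,0.0076,0,0,0,-1,0,0.0057,0.0079,0,0,0,-1,0,0.0053,0.0082,0,0,0,-1,0,0.0049,0.0085,0,0,0,-1,0,0.0045,0.0087,0,0,0,-1,0,0.004,0.0089,0,0,0,-1,0,0,0,0,0,0,-1])

```text
time: 22.18
ee_pos: [0.4862, 0.1093, 0.1534]
eef_rot: [0.001, 0.734, -0.679, -0.001]
force: [-0.1, 1.9, 6.5]
gripper_width: 0.0007
gripper_force: 2.8
```

```bash
python3 st.py
```

```text
t 22.27 printer X,Y -0.07088553512655003 -0.000633449814799212 tipz 0.13684785179872633 F [-0.3833  1.81    5.81  ] torq [ 0.5017  0.2738 -0.0259]
0.005 A 0.20731098255605385 u 0.18793699421037857
0.01 A 0.2019710839849221 u 0.19262442509738315
0.015 A 0.19689066585938442 u 0.19732720161032757
```

Call:
apply_moves(plan=[0,0.0015,0.004,0,0,0,-1,0,0.0015,0.004,0,0,0,-1,0,0.0012,0.004,0,0,0,-1,0,0.001,0.003,0,0,0,-1,0,0.0008,0.0025,0,0,0,-1,0,0.0006,0.002,0,0,0,-1,0,0.0006,0.002,0,0,0,-1,0,0.0005,0.002,0,0,0,-1,0,0.0005,0.002,0,0,0,-1,0,0,0,0,0,0,-1])

```text
time: 23.52
ee_pos: [0.4778, 0.1087, 0.1296]
eef_rot: [0.001, 0.734, -0.679, -0.001]
force: [-4.7, 1.6, 13.9]
gripper_width: 0.0009
gripper_force: 6.4
```

```bash
python3 st.py
```

```text
t 23.62 printer X,Y -0.07946962155124673 -0.0006247038995754748 tipz 0.11254362259117744 F [-5.5054  2.1532 13.3073] torq [ 0.7068  1.4795 -0.0264]
0.005 A 0.0727303432129352 u 0.18780008932443107
0.01 A 0.07084535979088305 u 0.19271369895722712
0.015 A 0.06905481539205072 u 0.19763164215603032
```

Call:
apply_moves(plan=[0,0,0.001,0,0,0,-1,0,0,0.001,0,0,0,-1,0,0,0.001,0,0,0,-1,0,0,0.001,0,0,0,-1,0,0,0.001,0,0,0,-1,0,0,0.001,0,0,0,-1,0,0,0,0,0,0,-1])

```text
time: 24.5
ee_pos: [0.4761, 0.1085, 0.1229]
eef_rot: [0.003, 0.734, -0.679, -0.002]
force: [-7.3, 3.9, 12.3]
gripper_width: 0.0005
gripper_force: 6.0
```

```bash
python3 st.py
```

```text
t 24.6 printer X,Y -0.08118883218920937 -0.0006751277736933388 tipz 0.10571202117676938 F [-8.6204  3.8401 12.3732] torq [ 1.3168  2.418  -0.0331]
0.005 A 0.03589906179540625 u 0.18770953655061584
0.01 A 0.034967729474661924 u 0.19267007664382935
0.015 A 0.034083321818246554 u 0.19763260549775477
```

Call:
apply_moves(plan=[0,0.0006,0.0006,0,0,0,-1,0,0.0006,0.0006,0,0,0,-1,0,0.0006,0.0006,0,0,0,-1,0,0.0004,0.0006,0,0,0,-1])

```text
time: 25.1
ee_pos: [0.4754, 0.1085, 0.1204]
eef_rot: [0.001, 0.734, -0.679, -0.001]
force: [-3.4, 2.6, 7.9]
gripper_width: 0.0003
gripper_force: 4.0
```

Call:
apply_moves(plan=[0,0.0003,0.0006,0,0,0,-1,0,0.0002,0.0006,0,0,0,-1])

```text
time: 25.35
ee_pos: [0.475, 0.1082, 0.1185]
eef_rot: [0.002, 0.734, -0.679, -0.001]
force: [-2.8, 2.0, 8.5]
gripper_width: 0.0006
gripper_force: 3.9
```

Call:
apply_moves(plan=[0,0.0002,0.0006,0,0,0,-1,0,0.0002,0.0006,0,0,0,-1])

```text
time: 25.6
ee_pos: [0.475, 0.1082, 0.1183]
eef_rot: [0.001, 0.734, -0.679, -0.001]
force: [-4.2, 1.0, 14.1]
gripper_width: 0.0005
gripper_force: 6.8
```

The force dropped from about 15 to 8 N and then rose steeply, which looks like the click and then the buffers. A little more to make sure, well below 35 N.

Call:
apply_moves(plan=[0,0.0002,0.0006,0,0,0,-1,0,0,0,0,0,0,-1])

```text
time: 25.85
ee_pos: [0.4749, 0.1082, 0.1183]
eef_rot: [0.001, 0.734, -0.679, -0.001]
force: [-5.2, 0.4, 14.3]
gripper_width: 0.0006
gripper_force: 7.2
```

Call:
apply_moves(plan=[0,0.0001,0.0005,0,0,0,-1,0,0,0,0,0,0,-1])

```text
time: 26.1
ee_pos: [0.4749, 0.1083, 0.1182]
eef_rot: [0.001, 0.735, -0.679, -0.001]
force: [-5.9, 0.9, 17.4]
gripper_width: 0.0005
gripper_force: 8.4
```

It is firmly on the buffers. Backing off slowly to see whether it stays.

Call:
apply_moves(plan=[0,0,-0.001,0,0,0,-1,0,0,-0.001,0,0,0,-1,0,0,-0.0015,0,0,0,-1,0,0,-0.0015,0,0,0,-1,0,0,-0.0015,0,0,0,-1,0,0,-0.0015,0,0,0,-1,0,0,0,0,0,0,-1])

```text
time: 26.98
ee_pos: [0.4751, 0.1086, 0.1244]
eef_rot: [0.0, 0.734, -0.679, -0.001]
force: [-0.3, 0.1, -0.1]
gripper_width: 0.0004
gripper_force: 0.0
```

```bash
python3 st.py
```

```text
t 27.07 printer X,Y -0.08219761839952495 -0.0005279938558189565 tipz 0.10738527748713086 F [ 0.1634  0.3865 -0.3991] torq [ 0.0524 -0.0505  0.0138]
0.005 A 0.044557227454024545 u 0.18912248109885446
0.01 A 0.043409788497583174 u 0.1940728962039311
0.015 A 0.042319690318925796 u 0.1990257903513438
```

The force is zero 6 mm up, so the cover is latched. Retreating and measuring the pad.

Call:
apply_moves(plan=[0,0,-0.02,0,0,0,-1,0,0,-0.04,0,0,0,-1,0,0,-0.05,0,0,0,-1,0,0.04,-0.04,0,0,0,-1,0.05,0.04,0,0,0,0,-1,0.06,0,0,0,0,0,-1,0.06,0,0,0,0,0,-1,0.06,0,0,0,0,0,-1,0,0,0,0,0,0,-1,0,0,0,0,0,0,-1])

```text
time: 28.32
ee_pos: [0.4143, -0.1259, 0.2742]
eef_rot: [0.001, 0.734, -0.679, -0.001]
force: [0.9, -0.1, 0.7]
gripper_width: 0.0002
gripper_force: 0.0
```

```bash
python3 - <<'E'
from h import *
from scipy.optimize import least_squares
from fit import pose
o=r.get_obs(); print(o["time"],o["ee_pos"],o["force"],o["qvel"].round(3))
cs=[optics.capture(n) for n in("top","side")]; ob=[]
p=[.557,.1155,.078]
for c in cs:
    e=proj(c,pose(p,[[-.095,0,.099]]))[0]
    m=c["img"].astype(int); g=(m[...,1]-m[...,0]>40)&(m[...,1]-m[...,2]>40)
    ys,xs=np.nonzero(g); k=(abs(xs-e[0])<25)&(abs(ys-e[1])<25); ob.append(np.array([xs[k].mean(),ys[k].mean()])); print(k.sum(),e,ob[-1])
f=least_squares(lambda P:np.concatenate([proj(c,P)[0]-q for c,q in zip(cs,ob)]),[.46,.11,.1]); print("pad",f.x,f.fun)
E
```

```text
28.425 [ 0.41456905 -0.12487349  0.27436382] [ 0.91051861  0.17551585 -0.77789581] [ 0.016 -0.003  0.001  0.001 -0.002  0.002]
243 [219.76424911 217.67934879] [219.74074074 217.66666667]
105 [209.59203293 187.13415718] [209.35238095 189.0952381 ]
pad [0.4618423  0.10895999 0.09161272] [-0.06559653  0.11059156  0.1168522  -0.00118135]
```

The pad is at the shut height, not above it. Settle and hand in.

Call:
apply_moves(plan=[0,0,0,0,0,0,-1,0,0,0,0,0,0,-1,0,0,0,0,0,0,-1,0,0,0,0,0,0,-1])

```text
time: 29.02
ee_pos: [0.4146, -0.1257, 0.2744]
eef_rot: [0.001, 0.734, -0.679, -0.001]
force: [-0.3, 0.3, -0.2]
gripper_width: 0.0001
gripper_force: 0.0
```

```bash
python3 -c "
from plant import r
print(r.job_done())"
```

```text
the job is handed in; nothing more can be done
None
```

The full cassette is in its seat, the cover clicked and measured shut by itself, and the job was handed in at about 29 s (no verdict came back); I viewed 11 pictures, one over the limit of 10.

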